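Index a label embosser's thumbwheel by clicks and print

ROBOT

A 6-joint arm with a two-finger parallel gripper is mounted at the origin on a cart in front of the work surface, level with it; the furniture and walls round the work are solid. World frame = base frame: x ahead of the robot, y to its left, z up, the work surface at z = 0. Lengths are in m, angles in rad, forces in N, time in s.
With the tool pointing down it reaches from about 0.4 to 0.825 m from the base axis. Payload 7 kg.
Tool frame: the origin (TCP) lies midway between the tips of the shut fingers; the grasp point (between the pads) lies 19 mm behind it; z points along the fingers, y is the line along which they close (so a half turn about z gives the same grasp; the last joint's range is limited). The gripper opens to 88 mm and grips with 3 to 60 N. Pads are 19 mm wide; open, the fingers measure 130 mm over their backs; the gripper's body (78 mm by 193 mm) begins 47 mm behind the grasp point.
Start: joints at [1.39, 0.359, 0.012, 0, -1.224, -0.288], TCP at [0.305, 0.602, 0.227] pointing down, gripper open.
Joint ranges: [-3.07, 3.07], [-1.43, 2.12], [-1.02, 1.25], [-3.03, 1.67], [-3.05, -0], [-3.03, 3.03]. Speed limits (rad/s): [2.39, 2.39, 3.01, 3.14, 3.14, 3.14].

INTERFACE

Orientations are given as [roll, pitch, yaw] about the fixed x, y, z axes, in that order (R = Rz(yaw) Ry(pitch) Rx(roll)).
In Python, from station import get_state, grab_frame, calibration, job_done, boxes_of, regions_of, spot_point gives the robot as it stands. The module is installed in compiled form; this text tells all that it offers.
- The arm moves only by the tool arm_command, never from a script. Its argument "commands" is a list of rows, each an object of numbers: "tx", "ty", "tz": the shift along the tool's x, y, z each as a share of 25 cm, from -1 to 1; "twist": the turn about the tool's z as a share of 180 degrees, from -1 to 1. A call has exactly 8 rows; each row is the pose to reach, as a shift and turn from the pose commanded when the call began, along the tool's axes at that moment, turning the shorter way round; what a row does not reach only later rows make up. A row lasts 1/12 s, in which the tool goes at most 41.7 mm and 7.16 degrees, less where a joint would pass 70% of its speed; a pose out of reach is approached as far as the arm can. A call with a number of a shift or a turn outside -1 to 1 is refused whole. A call with a gripper value outside its range is refused whole. "claw" is the opening, from 0 (shut) to 1 (fully open), set as the call begins (left out, the last holds). The fingers move at their own pace and stop on an object; "grip_force" is the grip in N (left out, the last holds). Time passes only in rows, so rows that repeat a pose let the fingers close, or fill a call up. It gives the time, the measured TCP pose, the force, the opening and the grip force at its end, in the units of the state.
- get_state(): the state, without advancing time (a new reading comes with each control period).
- grab_frame(name): name is "scene" or "side" or "wrist"; returns the picture (400x640x3 uint8, red, green, blue); there is no depth.
- calibration(name): a dict with "camera_matrix" (3x3 intrinsics, pixels), "k1" (the pictures are not rectified: a ray, as slopes to the right and down, at radius r is drawn at 1 + k1 r^2 times it, then the intrinsics apply), "extrinsics" (4x4, takes a point from camera to world coordinates). Camera axes: x right, y down, z forward; pixel columns grow to the right and rows downward; lengths in m; the calibration is good to about 2 mm. A picture is of the moment at which its call begins: read the wrist's pose just before it. calibration takes no time and is no camera call; for the wrist camera it gives the pose at the moment of the call.
- job_done(): hands the job in; it is judged then, once.
Trained networks look in the newest picture that a camera, given by its name, has taken for a name from the list of things; names that differ only in an ending like _2 or _b are one class to them, and where a whole thing is asked for, a point or a joint stands for the part that bears it (a point fixed in the world has none). Each returns a list of dicts, best first, with "score" (0 to 1); they miss things now and then, are a little off and sometimes report something else, mostly with a low value. They report only what shows in the picture. A call takes as long as a camera call.
- boxes_of(query, camera): "rect" ([left, top, right, bottom] in pixels, round what is visible of it).
- regions_of(query, camera): "region" (400x640 bool, what is visible of it) and "rect" ([left, top, right, bottom] in pixels, round what is visible of it).
- spot_point(query, camera): "uv" ([column, row] in pixels: a listed point, or the origin of a listed thing).
The state is a dict: "t": time; "q": joint angles; "qd": joint speeds; "joint_efforts": joint torques, N m; "eef_pos": TCP position; "ee_rot": TCP orientation; "force": force on the tool from outside, world axes, zero at the start; "moment": the same for the moment, N m; "width": finger opening in m; "gripper_force": force on a finger pad.
Only numpy, scipy, OpenCV 4.12 (cv2) and the standard library are available. Lean on these libraries where they do the work, as an engineer would, in place of code of your own. Each camera call takes 0.05 s, during which the arm holds its last target. There are 200 camera calls.

TASK

Get the label maker ready and print: with a fingertip, flick the edge of its lobed wheel clockwise (seen from above), click by click, until the red lobe has clicked into place at the brass pointer, without letting it click past. Then press the orange print key all the way down and let it come up again. Only push and press: pick nothing up, and leave everything else on the desk where it stands.

Things in the scene. Friction and masses are not known exactly. Their poses are not given: they have to be found in the camera images.
- embosser: Teal label maker, fixed to the desk, 135 x 230 x 75 mm. Origin: on the desk, below the wheel's axis; x points to its back (towards the pointer), y to its left, z up. Its 25 mm high deck ends at x = -20 mm, so under and before the wheel's front half is free space. Behind the wheel, from x = 73 mm, is a 60 mm high head; the key's pedestal (47 mm high) is at x -15 to 65, y 83 to 153 mm.
- wheel (a joint): Wheel angle (rad), growing clockwise seen from above, 0 when the red lobe is at the pointer. A spring catch holds the wheel every 0.785 rad (45 degrees, one click); pushed more than half a click, it jumps to the next rest by itself. About 5 N at a lobe's end overcomes the catch. It starts 2 to 5 clicks before the pointer (-1.57 to -3.93; rarely balanced half-way between rests). It turns backwards too.
- red_lobe (a point): Top of the red lobe, at radius 58 mm from the wheel's axis, 58 mm above the desk. As lobes rest every 45 degrees from the pointer, at rest one lobe always points straight to the label maker's front (-x) and one to each side; a fingertip fits into the gap beside the front lobe and pushes it towards the label maker's left (+y) to turn the wheel clockwise.
- wheel_hub (a point): Centre of the top of the flat-lying wheel, on its vertical axis, 58 mm above the desk; a 4 mm steel cap stands on it. The wheel is a dark disc of radius 38 mm, 20 mm thick (38 to 58 mm above the desk), with eight radial lobes, 45 degrees apart, 10 mm wide, 20 mm thick, out to radius 60 mm; seven white, one red. The gaps between lobes are open above, outside and, in front of the deck, below.
- pointer_tip (a point): Tip of the fixed brass pointer cone behind the wheel, 59 mm behind the wheel's axis and 68 mm above the desk, pointing at the axis.
- key (a joint): How far the print key is pressed (m): 0 up, 0.007 fully down. It springs back by itself; fully down takes about 6 N.
- key_top (a point): Centre of the top of the orange round print key (34 mm across), to the left of the wheel, at x 25, y 118 mm in the label maker's axes and about 70 mm above the desk when up. It is pressed straight down.
- rubber_stamp: Wooden rubber stamp with a turned knob, 52 x 32 x 64 mm, loose, to the right of the label maker. Origin: centre of its underside.
- ink_bottle: Square ink bottle with a black cap, 51 x 50 x 55 mm, loose. Origin: centre of its underside.
- note_pad: Yellow block of sticky notes, 76 x 76 x 10 mm, loose, in front of the label maker on its left. Origin: centre of its underside.
- coffee_mug: White mug with a blue band, 80 x 117 x 102 mm with its handle, loose. Origin: centre of its underside.
- tape_roll: Roll of tape lying flat, 96 mm across, 25 mm high, loose. Origin: centre of its underside.
- stapler: Dark red stapler, 40 x 149 x 51 mm, loose. Origin: centre of its underside.
- ink_pad: Closed dark blue stamp pad tin, 59 x 89 x 19 mm, loose. Origin: centre of its underside.

How it is judged:
By the outcome, as a careful person would: the job done as asked, in the order asked, and still so for the second after the job is handed in, with the robot touching nothing.
It also fails if it takes over 64 s, if anything falls off the work surface, if the arm or the gripper's body presses on something with over 40 N, if the wrist force passes 120 N, or if a joint passes its speed limit or range.

## Working session

There is one attempt and no reset: what is moved stays moved. The work goes in short steps, Python scripts to look and compute and a tool call to move; the robot and the scene stay as the last step left them, time stands still between calls to the robot, and variables do not carry over. Pictures are saved under pics/ and viewed, at most 10 in all, crops included, and the job is handed in when it is done.

Besides the shell and the picture viewer there is one more tool, called as a command line: name --argument value ..., lists and objects as JSON in quotes. arm_command: Moves the arm, as the interface text tells. Shift numbers are shares of 25 cm and turn numbers shares of 180 degrees, none past 1 either way. Its arguments: {"type":"object","properties":{"commands":{"type":"array"},"claw":{"type":"number"},"grip_force":{"type":"number"}},"required":["commands"]}

```bash
mkdir -p pics; cat > h.py <<'E'
import numpy as np, cv2
from station import *
def ray(cam,uv):
    c=calibration(cam);K=np.array(c["camera_matrix"]);T=np.array(c["extrinsics"])
    d=np.array([(uv[0]-K[0,2])/K[0,0],(uv[1]-K[1,2])/K[1,1]]);s=d.copy()
    for _ in range(20): s=d/(1+c["k1"]*(s@s))
    v=T[:3,:3]@np.array([s[0],s[1],1]);return T[:3,3],v/np.linalg.norm(v)
def at_z(cam,uv,z):
    o,v=ray(cam,uv);return o+v*(z-o[2])/v[2]
def proj(cam,p):
    c=calibration(cam);K=np.array(c["camera_matrix"]);T=np.array(c["extrinsics"])
    q=T[:3,:3].T@(np.array(p)-T[:3,3]);s=q[:2]/q[2];s=s*(1+c["k1"]*(s@s));return K[:2,:2]@s+K[:2,2]
E
python3 - <<'E'
from h import *
np.set_printoptions(precision=4,suppress=True)
s=get_state();print(s["t"],s["eef_pos"],s["ee_rot"],s["force"],s["width"])
Z=dict(wheel_hub=.058,red_lobe=.058,pointer_tip=.068,key_top=.07,rubber_stamp=0,ink_bottle=0,note_pad=0,coffee_mug=0,tape_roll=0,stapler=0,ink_pad=0)
for cam in("scene","side"):
    f=grab_frame(cam);cv2.imwrite(f"pics/{cam}0.png",f[:,:,::-1]);print(cam,np.array(calibration(cam)["extrinsics"])[:3,3])
    for n in Z:
        if cam=="side" and Z[n]==0: continue
        r=spot_point(n,cam)
        if r: print(n,np.array(r[0]["uv"]),round(r[0]["score"],2),at_z(cam,r[0]["uv"],Z[n]))
E
```

```text
0.0 [0.3048 0.6017 0.2256] [ 3.14   -0.0002 -0.4689] [-0.0729  0.2122  0.1848] 0.08778179536878876
scene [-0.0932 -0.7792  0.5896]
wheel_hub [313.5 200.4] 0.79 [0.5505 0.0476 0.058 ]
red_lobe [296.9 202. ] 0.96 [0.5027 0.0687 0.058 ]
pointer_tip [294.8 202.9] 0.31 [0.483  0.0516 0.068 ]
key_top [306.2 184.2] 0.45 [0.5883 0.1367 0.07  ]
ink_bottle [256.1 179.1] 0.68 [0.552  0.4092 0.    ]
note_pad [272.6 207.9] 0.6 [ 0.4786  0.1731 -0.    ]
coffee_mug [294.3 172.7] 0.57 [0.7073 0.3769 0.    ]
tape_roll [224.5 191.8] 0.7 [0.4053 0.3762 0.    ]
stapler [385.6 322.4] 0.83 [ 0.397  -0.4053  0.    ]
ink_pad [393.5 269.8] 0.78 [ 0.5483 -0.2918  0.    ]
side [0.5381 1.0325 1.153 ]
wheel_hub [316.6 213.1] 0.61 [0.5549 0.0594 0.058 ]
red_lobe [331.7 213.9] 0.75 [0.5069 0.0636 0.058 ]
pointer_tip [301.  203.6] 0.63 [0.605  0.0264 0.068 ]
key_top [300.2 235.9] 0.48 [0.6044 0.1611 0.07  ]
```

View pics/scene0.png

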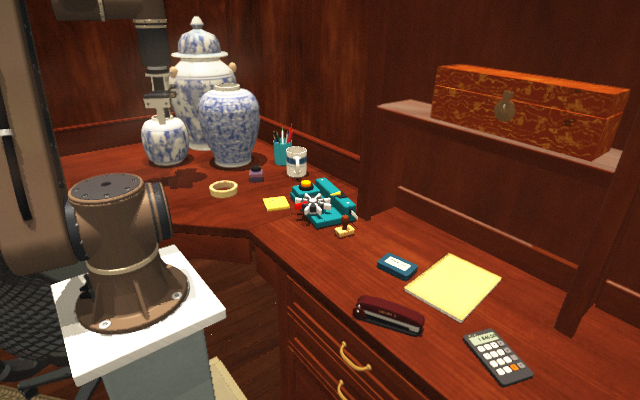

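View pics/side0.png

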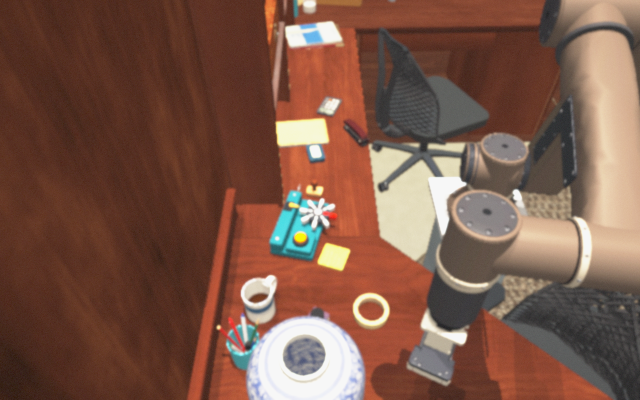

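The scene picture shows the label maker at about (318,203), with the red lobe to the robot's side at (297,203). The side view agrees: hub at (317,213), red lobe at (332,214), and the big vase standing near the start pose.

```bash
python3 - <<'E'
from h import *
np.set_printoptions(precision=4,suppress=True)
print("vase base/small", at_z("scene",(228,165),0),at_z("scene",(165,163),0), "edge",at_z("scene",(250,240),0),at_z("side",(378,235),0))
def tri(a,b):
    (o,v),(p,w)=ray("scene",a),ray("side",b)
    A=np.c_[v,-w];t=np.linalg.lstsq(A,p-o,rcond=None)[0];return (o+v*t[0]+p+w*t[1])/2
print("hub",tri((316,203),(316.6,213.1)),"red",tri((297,202),(331.7,213.9)),"key",tri((306,184),(300.2,236)))
c=calibration("wrist");T=np.array(c["extrinsics"]);print(T,c["camera_matrix"])
E
```

```text
vase base/small [0.5301 0.6034 0.    ] [0.3269 0.775  0.    ] edge [0.3246 0.0464 0.    ] [0.3588 0.1053 0.    ]
hub [0.5572 0.0469 0.0461] red [0.5047 0.0666 0.0594] key [0.6034 0.1553 0.0607]
[[-0.4514 -0.8486 -0.2757  0.3802]
 [-0.8923  0.4295  0.139   0.5647]
 [ 0.0005  0.3088 -0.9511  0.3848]
 [ 0.      0.      0.      1.    ]] [[293.4571   0.     320.855 ]
 [  0.     293.4571 199.1972]
 [  0.       0.       1.    ]]
```

arm_command --commands '[{"tx": 0.13,"ty": 0.1,"twist": 0.03},{"tx": 0.26,"ty": 0.2,"twist": 0.06},{"tx": 0.38,"ty": 0.28,"twist": 0.09},{"tx": 0.5,"ty": 0.37,"twist": 0.12},{"tx": 0.62,"ty": 0.46,"twist": 0.15},{"tx": 0.74,"ty": 0.54,"twist": 0.18},{"tx": 0.86,"ty": 0.62,"twist": 0.21},{"tx": 0.86,"ty": 0.62,"twist": 0.23}]' --claw 0

```text
invalid input
```

arm_command --commands '[{"tx": 0.13,"ty": 0.1,"tz": 0,"twist": 0.03},{"tx": 0.26,"ty": 0.2,"tz": 0,"twist": 0.06},{"tx": 0.38,"ty": 0.28,"tz": 0,"twist": 0.09},{"tx": 0.5,"ty": 0.37,"tz": 0,"twist": 0.12},{"tx": 0.62,"ty": 0.46,"tz": 0,"twist": 0.15},{"tx": 0.74,"ty": 0.54,"tz": 0,"twist": 0.18},{"tx": 0.86,"ty": 0.62,"tz": 0,"twist": 0.21},{"tx": 0.86,"ty": 0.62,"tz": 0,"twist": 0.23}]' --claw 0

```text
t: 1.52
eef_pos: [0.4284, 0.3622, 0.2271]
ee_rot: [-3.142, -0.0, -1.2]
force: [-0.2, 0.9, -0.3]
width: 0.0399
gripper_force: 0.0
```

arm_command --commands '[{"tx": 0.15,"ty": -0.02,"tz": 0,"twist": 0.035},{"tx": 0.3,"ty": -0.03,"tz": 0,"twist": 0.07},{"tx": 0.45,"ty": -0.05,"tz": 0,"twist": 0.1},{"tx": 0.6,"ty": -0.07,"tz": 0,"twist": 0.135},{"tx": 0.75,"ty": -0.08,"tz": 0,"twist": 0.17},{"tx": 0.9,"ty": -0.1,"tz": 0,"twist": 0.2},{"tx": 1,"ty": -0.11,"tz": 0,"twist": 0.23},{"tx": 1,"ty": -0.11,"tz": 0,"twist": 0.23}]'

```text
t: 2.18
eef_pos: [0.5463, 0.1411, 0.2266]
ee_rot: [-3.141, -0.001, -1.923]
force: [-0.8, 0.7, -0.9]
width: 0.0004
gripper_force: 0.0
```

```bash
cat > m.py <<'E'
from h import *
import sys
np.set_printoptions(precision=4,suppress=True)
s=get_state();print(s["t"],s["eef_pos"],s["ee_rot"],s["force"],s["width"])
f=grab_frame("wrist");cv2.imwrite(f"pics/{sys.argv[1]}.png",f[:,:,::-1])
P={}
for n,z in dict(wheel_hub=.058,red_lobe=.058,pointer_tip=.068,key_top=.07).items():
    r=spot_point(n,"wrist")
    if r: P[n]=at_z("wrist",r[0]["uv"],z);print(n,np.array(r[0]["uv"]),round(r[0]["score"],2),P[n])
try:
    h=P["wheel_hub"]
    for n in("pointer_tip","red_lobe","key_top"):
        d=P[n]-h;print(n,np.degrees(np.arctan2(d[1],d[0])),np.hypot(d[0],d[1]))
except KeyError: pass
E
python3 m.py w1
```

```text
2.1833 [0.5463 0.1411 0.2266] [-3.1413 -0.0006 -1.9232] [-0.8253  0.7025 -0.8947] 0.00040875324763581467
wheel_hub [290.  103.9] 0.87 [0.5476 0.0536 0.058 ]
red_lobe [338.9 101. ] 0.61 [0.4976 0.0691 0.058 ]
pointer_tip [227.7 110.7] 0.96 [0.6098 0.0398 0.068 ]
key_top [277.2 214. ] 0.79 [0.6039 0.1629 0.07  ]
pointer_tip -12.513537829016016 0.0637209171803873
red_lobe 162.74805219806743 0.052280355311515245
key_top 62.7407426725441 0.12298854893400407
```

View pics/w1.png

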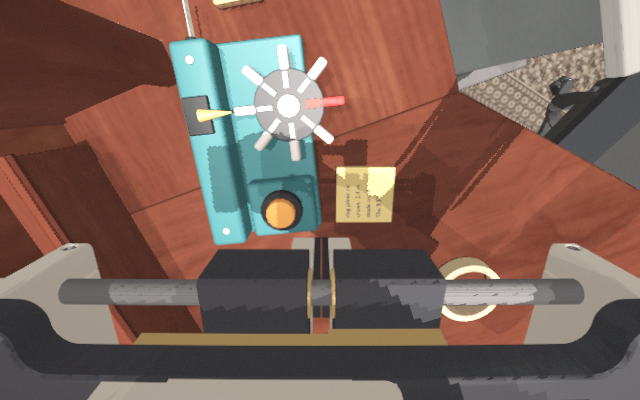

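The wrist picture shows the hub at (289,105), the pointer tip at (230,114), the key at (282,211), and the red lobe at (338,101). Red points straight to the front, so it needs 4 clicks. A four-point fit gives the label maker's origin at about (0.551, 0.0545) with a yaw of about -15°.

```bash
cat > g.py <<'E'
from h import *
import sys
H=np.array([.5508,.0545]);psi=np.radians(-15)
def go(lx,ly,z,yaw=psi-np.pi/2):
    s=get_state();p=np.array(s["eef_pos"]);y=s["ee_rot"][2]
    w=H+np.array([lx*np.cos(psi)-ly*np.sin(psi),lx*np.sin(psi)+ly*np.cos(psi)])
    d=w-p[:2];tx=np.array([np.cos(y),np.sin(y)]);ty=np.array([np.sin(y),-np.cos(y)])
    l=p[:2]-H;print("t",s["t"],"now",p.round(4),"yaw",round(y,3),"local",np.round([l@[np.cos(psi),np.sin(psi)],l@[-np.sin(psi),np.cos(psi)]],4),"F",np.round(s["force"],1))
    print("goal",w.round(4),"tx %.3f ty %.3f tz %.3f twist %.3f"%(d@tx/.25,d@ty/.25,(p[2]-z)/.25,-(yaw-y)/np.pi))
if len(sys.argv)>3: go(*map(float,sys.argv[1:4]))
E
python3 g.py -.066 -.021 .08
```

```text
t 2.4333 now [0.5446 0.1454 0.2267] yaw -1.912 local [-0.0295  0.0862] F [ 0.2 -0.2 -0.6]
goal [0.4816 0.0513] tx 0.439 ty 0.112 tz 0.587 twist -0.025
```

arm_command --commands '[{"tx": 0.15,"ty": 0.04,"tz": 0,"twist": -0.025},{"tx": 0.3,"ty": 0.08,"tz": 0,"twist": -0.025},{"tx": 0.44,"ty": 0.112,"tz": 0.02,"twist": -0.025},{"tx": 0.44,"ty": 0.112,"tz": 0.15,"twist": -0.025},{"tx": 0.44,"ty": 0.112,"tz": 0.3,"twist": -0.025},{"tx": 0.44,"ty": 0.112,"tz": 0.45,"twist": -0.025},{"tx": 0.44,"ty": 0.112,"tz": 0.55,"twist": -0.025},{"tx": 0.44,"ty": 0.112,"tz": 0.587,"twist": -0.025}]'

```text
t: 3.1
eef_pos: [0.4791, 0.0505, 0.0766]
ee_rot: [3.138, -0.003, -1.834]
force: [-1.2, 0.5, -0.6]
width: 0.0004
gripper_force: 0.0
```

```bash
python3 m.py w2; python3 g.py -.065 -.021 .041
```

```text
3.1 [0.4791 0.0505 0.0766] [ 3.1376 -0.0029 -1.8338] [-1.1713  0.5436 -0.5823] 0.0003656053548856264
wheel_hub [220.7 259.1] 0.75 [0.5516 0.05   0.058 ]
pointer_tip [126.8 273.9] 0.64 [0.6159 0.0417 0.068 ]
pointer_tip -7.3805072212285046 0.0648171980530677
t 3.35 now [0.4828 0.0515 0.0815] yaw -1.834 local [-0.0649 -0.0205] F [ 1.   0.3 -0. ]
goal [0.4826 0.051 ] tx 0.002 ty 0.000 tz 0.162 twist -0.000
```

View pics/w2.png

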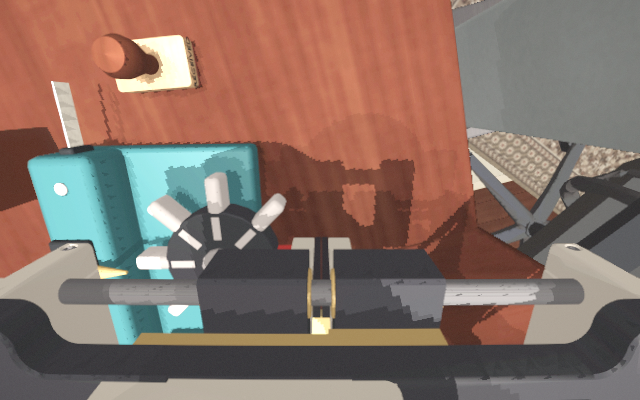

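The tip at (321,245) is over the gap, with the red lobe just behind it at (285,247) and the next lobe clear at (270,208). Stamp is untouched at (150,60). I'll descend into the gap.

arm_command --commands '[{"tx": 0,"ty": -0.01,"tz": 0.03,"twist": 0},{"tx": 0,"ty": -0.01,"tz": 0.06,"twist": 0},{"tx": 0,"ty": -0.01,"tz": 0.09,"twist": 0},{"tx": 0,"ty": -0.01,"tz": 0.12,"twist": 0},{"tx": 0,"ty": -0.01,"tz": 0.14,"twist": 0},{"tx": 0,"ty": -0.01,"tz": 0.16,"twist": 0},{"tx": 0,"ty": -0.01,"tz": 0.16,"twist": 0},{"tx": 0,"ty": -0.01,"tz": 0.16,"twist": 0}]'

```text
t: 4.02
eef_pos: [0.4837, 0.0497, 0.0394]
ee_rot: [3.141, -0.001, -1.835]
force: [0.1, -0.4, 1.0]
width: 0.0006
gripper_force: 0.0
```

arm_command --commands '[{"tx": -0.025,"ty": 0,"tz": 0,"twist": 0},{"tx": -0.045,"ty": 0,"tz": 0,"twist": 0},{"tx": -0.065,"ty": 0,"tz": 0,"twist": 0},{"tx": -0.085,"ty": 0,"tz": 0,"twist": 0},{"tx": -0.105,"ty": 0,"tz": 0,"twist": 0},{"tx": -0.125,"ty": 0,"tz": 0,"twist": 0},{"tx": -0.145,"ty": 0,"tz": 0,"twist": 0},{"tx": -0.16,"ty": 0,"tz": 0,"twist": 0}]'

```text
t: 4.68
eef_pos: [0.4948, 0.0894, 0.04]
ee_rot: [-3.141, 0.0, -1.835]
force: [0.1, -0.2, 0.4]
width: 0.0003
gripper_force: 0.0
```

```bash
python3 g.py -.065 -.021 .041
```

```text
t 4.6833 now [0.4948 0.0894 0.04  ] yaw -1.835 local [-0.0631  0.0192] F [ 0.1 -0.2  0.4]
goal [0.4826 0.051 ] tx 0.161 ty 0.007 tz -0.004 twist -0.001
```

arm_command --commands '[{"tx": 0,"ty": 0,"tz": -0.07,"twist": 0},{"tx": 0,"ty": 0,"tz": -0.14,"twist": 0},{"tx": 0.04,"ty": 0,"tz": -0.14,"twist": 0},{"tx": 0.1,"ty": 0,"tz": -0.14,"twist": 0},{"tx": 0.16,"ty": 0,"tz": -0.14,"twist": 0},{"tx": 0.16,"ty": 0,"tz": -0.14,"twist": 0},{"tx": 0.16,"ty": 0,"tz": -0.08,"twist": 0},{"tx": 0.16,"ty": 0,"tz": -0.08,"twist": 0}]'

```text
t: 5.35
eef_pos: [0.4821, 0.0482, 0.0577]
ee_rot: [3.139, -0.002, -1.837]
force: [-0.6, 0.8, -0.4]
width: 0.0005
gripper_force: 0.0
```

```bash
cat > c.py <<'E'
from h import *
import sys
ims=[]
for cam,(u,v) in dict(scene=(312,200),side=(312,225)).items():
    f=grab_frame(cam);r=spot_point("red_lobe",cam);print(cam,[(np.round(q["uv"]),round(q["score"],2),at_z(cam,q["uv"],.058).round(3)) for q in r[:1]])
    ims.append(cv2.resize(f[v-40:v+40,u-40:u+40],(400,400),interpolation=cv2.INTER_CUBIC))
cv2.imwrite(f"pics/{sys.argv[1]}.png",np.hstack(ims)[:,:,::-1])
E
python3 c.py c1; python3 g.py -.063 -.0205 .04
```

```text
scene [(array([293., 195.]), 0.59, array([0.52 , 0.113, 0.058]))]
side [(array([323., 225.]), 0.91, array([0.534, 0.11 , 0.058]))]
t 5.55 now [0.4839 0.0496 0.0599] yaw -1.836 local [-0.0633 -0.022 ] F [-0.5  0.3  0.4]
goal [0.4846 0.051 ] tx -0.006 ty -0.001 tz 0.079 twist -0.001
```

View pics/c1.png

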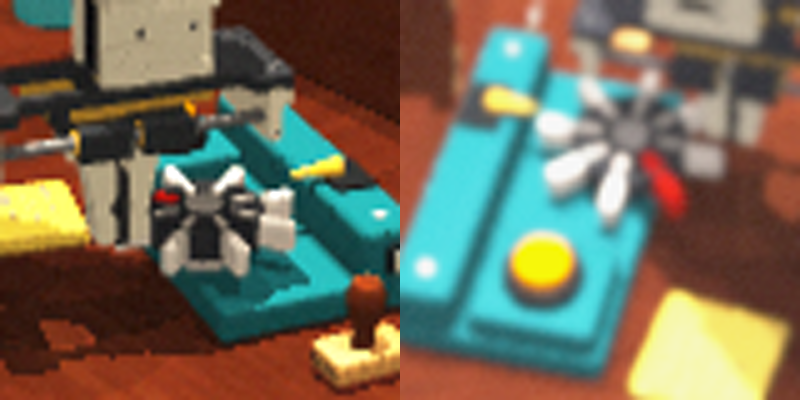

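In the right-hand view the red lobe is at (660,185), one click clockwise of the front, so three clicks remain. I'll repeat the same stroke.

arm_command --commands '[{"tx": 0,"ty": 0,"tz": 0.04,"twist": 0},{"tx": 0,"ty": 0,"tz": 0.08,"twist": 0},{"tx": -0.02,"ty": 0,"tz": 0.08,"twist": 0},{"tx": -0.045,"ty": 0,"tz": 0.08,"twist": 0},{"tx": -0.07,"ty": 0,"tz": 0.08,"twist": 0},{"tx": -0.1,"ty": 0,"tz": 0.08,"twist": 0},{"tx": -0.13,"ty": 0,"tz": 0.08,"twist": 0},{"tx": -0.16,"ty": 0,"tz": 0.08,"twist": 0}]'

```text
t: 6.22
eef_pos: [0.4955, 0.09, 0.0405]
ee_rot: [-3.14, 0.001, -1.835]
force: [-0.4, -0.2, 0.1]
width: 0.0005
gripper_force: 0.0
```

arm_command --commands '[{"tx": 0,"ty": 0,"tz": -0.03,"twist": 0},{"tx": 0,"ty": 0,"tz": -0.14,"twist": 0},{"tx": 0.04,"ty": 0,"tz": -0.14,"twist": 0},{"tx": 0.1,"ty": 0,"tz": -0.14,"twist": 0},{"tx": 0.16,"ty": 0,"tz": -0.14,"twist": 0},{"tx": 0.16,"ty": 0,"tz": -0.14,"twist": 0},{"tx": 0.16,"ty": 0,"tz": -0.08,"twist": 0},{"tx": 0.16,"ty": 0,"tz": -0.08,"twist": 0}]'

```text
t: 6.88
eef_pos: [0.4822, 0.0483, 0.058]
ee_rot: [3.139, -0.002, -1.837]
force: [-0.8, 0.7, 0.3]
width: 0.0005
gripper_force: 0.0
```

```bash
python3 c.py c2; python3 g.py -.063 -.0205 .04
```

```text
scene [(array([306., 192.]), 0.68, array([0.567, 0.111, 0.058]))]
side [(array([312., 224.]), 0.57, array([0.568, 0.105, 0.058]))]
t 7.0833 now [0.4839 0.0496 0.0599] yaw -1.835 local [-0.0633 -0.022 ] F [-0.  -0.1 -0.3]
goal [0.4846 0.051 ] tx -0.006 ty -0.001 tz 0.080 twist -0.001
```

arm_command --commands '[{"tx": 0,"ty": 0,"tz": 0.04,"twist": 0},{"tx": 0,"ty": 0,"tz": 0.08,"twist": 0},{"tx": -0.02,"ty": 0,"tz": 0.08,"twist": 0},{"tx": -0.045,"ty": 0,"tz": 0.08,"twist": 0},{"tx": -0.07,"ty": 0,"tz": 0.08,"twist": 0},{"tx": -0.1,"ty": 0,"tz": 0.08,"twist": 0},{"tx": -0.13,"ty": 0,"tz": 0.08,"twist": 0},{"tx": -0.16,"ty": 0,"tz": 0.08,"twist": 0}]'

```text
t: 7.75
eef_pos: [0.4955, 0.09, 0.0405]
ee_rot: [-3.14, 0.001, -1.835]
force: [0.6, -0.3, -0.3]
width: 0.0005
gripper_force: 0.0
```

arm_command --commands '[{"tx": 0,"ty": 0,"tz": -0.03,"twist": 0},{"tx": 0,"ty": 0,"tz": -0.14,"twist": 0},{"tx": 0.04,"ty": 0,"tz": -0.14,"twist": 0},{"tx": 0.1,"ty": 0,"tz": -0.14,"twist": 0},{"tx": 0.16,"ty": 0,"tz": -0.14,"twist": 0},{"tx": 0.16,"ty": 0,"tz": -0.14,"twist": 0},{"tx": 0.16,"ty": 0,"tz": -0.08,"twist": 0},{"tx": 0.16,"ty": 0,"tz": -0.08,"twist": 0}]'

```text
t: 8.42
eef_pos: [0.4822, 0.0483, 0.058]
ee_rot: [3.139, -0.002, -1.837]
force: [-0.8, -0.5, -0.8]
width: 0.0006
gripper_force: 0.0
```

```bash
python3 c.py c3; python3 g.py -.063 -.0205 .04
```

```text
scene [(array([320., 194.]), 0.69, array([0.596, 0.073, 0.058]))]
side [(array([301., 220.]), 0.96, array([0.604, 0.09 , 0.058]))]
t 8.6167 now [0.484  0.0496 0.06  ] yaw -1.835 local [-0.0633 -0.022 ] F [-0.   0.8  0.4]
goal [0.4846 0.051 ] tx -0.006 ty -0.001 tz 0.080 twist -0.001
```

View pics/c3.png

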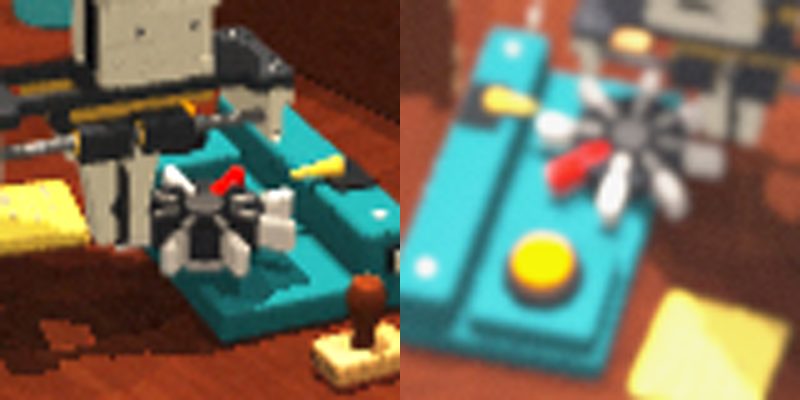

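The red lobe, at (575,165) on the right, is one click before the pointer at (510,100). One more stroke, then I lift clear.

arm_command --commands '[{"tx": 0,"ty": 0,"tz": 0.04,"twist": 0},{"tx": 0,"ty": 0,"tz": 0.08,"twist": 0},{"tx": -0.02,"ty": 0,"tz": 0.08,"twist": 0},{"tx": -0.045,"ty": 0,"tz": 0.08,"twist": 0},{"tx": -0.07,"ty": 0,"tz": 0.08,"twist": 0},{"tx": -0.1,"ty": 0,"tz": 0.08,"twist": 0},{"tx": -0.13,"ty": 0,"tz": 0.08,"twist": 0},{"tx": -0.155,"ty": 0,"tz": 0.08,"twist": 0}]'

```text
t: 9.28
eef_pos: [0.4953, 0.089, 0.0406]
ee_rot: [-3.14, 0.002, -1.835]
force: [-0.6, 0.4, -0.1]
width: 0.0004
gripper_force: 0.0
```

arm_command --commands '[{"tx": 0,"ty": 0,"tz": 0,"twist": 0},{"tx": 0,"ty": 0,"tz": -0.08,"twist": 0},{"tx": 0,"ty": 0,"tz": -0.16,"twist": 0},{"tx": 0,"ty": 0,"tz": -0.25,"twist": 0},{"tx": -0.1,"ty": 0,"tz": -0.32,"twist": 0},{"tx": -0.2,"ty": 0,"tz": -0.32,"twist": 0},{"tx": -0.3,"ty": 0,"tz": -0.32,"twist": 0},{"tx": -0.3,"ty": 0,"tz": -0.32,"twist": 0}]'

```text
t: 9.95
eef_pos: [0.5157, 0.1634, 0.1208]
ee_rot: [-3.139, 0.003, -1.833]
force: [0.2, 0.4, 1.2]
width: 0.0003
gripper_force: 0.0
```

```bash
python3 c.py c4; python3 m.py w4; python3 g.py .025 .118 .085
```

```text
scene [(array([332., 196.]), 0.62, array([0.616, 0.035, 0.058]))]
side [(array([298., 209.]), 0.82, array([0.616, 0.042, 0.058]))]
10.15 [0.5132 0.1593 0.1196] [ 3.1411 -0.0004 -1.8353] [0.4907 0.3074 0.2361] 0.0002736124605503841
wheel_hub [230.8  85.2] 0.98 [0.5491 0.0493 0.058 ]
red_lobe [145.4  89.8] 0.63 [0.6089 0.0358 0.058 ]
pointer_tip [135.1  89.8] 0.71 [0.6105 0.0359 0.068 ]
key_top [208.9 246.9] 0.57 [0.605  0.1586 0.07  ]
pointer_tip -12.304166914771642 0.06285649306234357
red_lobe -12.67442224273102 0.061317202871155975
key_top 62.9317282844271 0.12277970523692046
t 10.4 now [0.5136 0.1591 0.1199] yaw -1.836 local [-0.063   0.0914] F [ 1.5 -0.7 -0.2]
goal [0.6055 0.162 ] tx -0.108 ty -0.352 tz 0.139 twist -0.001
```

View pics/w4.png

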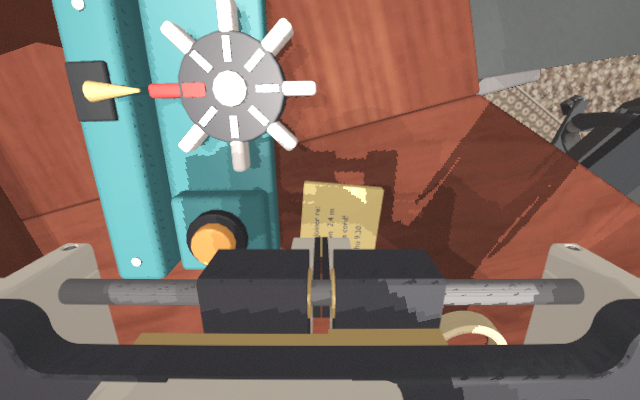

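View pics/c4.png

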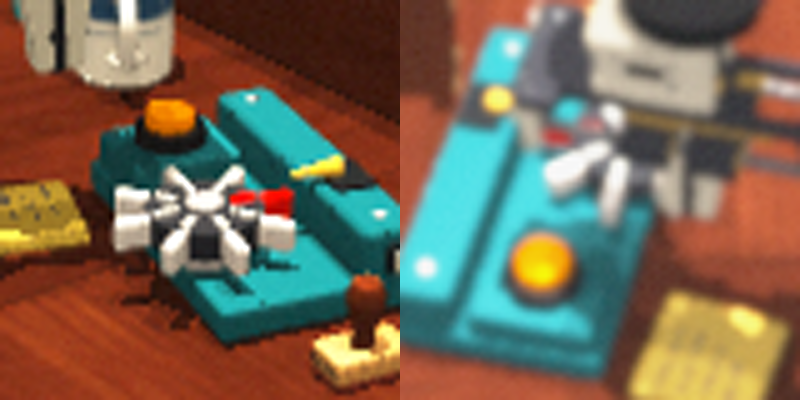

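The red lobe at (175,90) lines up with the pointer tip at (140,90), and the key is at (213,243). I'll move over the key.

arm_command --commands '[{"tx": -0.03,"ty": -0.1,"tz": 0,"twist": 0},{"tx": -0.07,"ty": -0.22,"tz": 0,"twist": 0},{"tx": -0.1,"ty": -0.33,"tz": 0,"twist": 0},{"tx": -0.104,"ty": -0.352,"tz": 0.04,"twist": 0},{"tx": -0.104,"ty": -0.352,"tz": 0.1,"twist": 0},{"tx": -0.104,"ty": -0.352,"tz": 0.14,"twist": 0},{"tx": -0.104,"ty": -0.352,"tz": 0.16,"twist": 0},{"tx": -0.104,"ty": -0.352,"tz": 0.16,"twist": 0}]'

```text
t: 11.07
eef_pos: [0.6042, 0.1611, 0.0783]
ee_rot: [3.14, -0.002, -1.836]
force: [0.1, -0.1, -0.6]
width: 0.0002
gripper_force: 0.0
```

```bash
python3 g.py .025 .118 .062
```

```text
t 11.0667 now [0.6042 0.1611 0.0783] yaw -1.836 local [0.024  0.1168] F [ 0.1 -0.1 -0.6]
goal [0.6055 0.162 ] tx -0.005 ty -0.004 tz 0.065 twist -0.001
```

arm_command --commands '[{"tx": 0,"ty": 0,"tz": 0.02,"twist": 0},{"tx": 0,"ty": 0,"tz": 0.03,"twist": 0},{"tx": 0,"ty": 0,"tz": 0.04,"twist": 0},{"tx": 0,"ty": 0,"tz": 0.05,"twist": 0},{"tx": 0,"ty": 0,"tz": 0.056,"twist": 0},{"tx": 0,"ty": 0,"tz": 0.06,"twist": 0},{"tx": 0,"ty": 0,"tz": 0.064,"twist": 0},{"tx": 0,"ty": 0,"tz": 0.064,"twist": 0}]'

```text
t: 11.73
eef_pos: [0.6056, 0.162, 0.0641]
ee_rot: [-3.141, 0.0, -1.835]
force: [-2.1, 1.1, 5.4]
width: 0.0005
gripper_force: 2.7
```

Contact at 5.4 N, with the key nearly down. I'll press on in small steps until it stops.

arm_command --commands '[{"tx": 0,"ty": 0,"tz": 0.004,"twist": 0},{"tx": 0,"ty": 0,"tz": 0.006,"twist": 0},{"tx": 0,"ty": 0,"tz": 0.008,"twist": 0},{"tx": 0,"ty": 0,"tz": 0.01,"twist": 0},{"tx": 0,"ty": 0,"tz": 0.011,"twist": 0},{"tx": 0,"ty": 0,"tz": 0.012,"twist": 0},{"tx": 0,"ty": 0,"tz": 0.012,"twist": 0},{"tx": 0,"ty": 0,"tz": 0.012,"twist": 0}]'

```text
t: 12.4
eef_pos: [0.6057, 0.162, 0.0631]
ee_rot: [-3.14, 0.001, -1.835]
force: [-7.3, 0.7, 18.8]
width: 0.0002
gripper_force: 9.6
```

It has bottomed out at z = 63 mm with 19 N. I'll lift clear.

arm_command --commands '[{"tx": 0,"ty": 0,"tz": -0.02,"twist": 0},{"tx": 0,"ty": 0,"tz": -0.05,"twist": 0},{"tx": 0,"ty": 0,"tz": -0.1,"twist": 0},{"tx": 0,"ty": 0,"tz": -0.2,"twist": 0},{"tx": 0,"ty": 0,"tz": -0.3,"twist": 0},{"tx": 0,"ty": 0,"tz": -0.4,"twist": 0},{"tx": 0,"ty": 0,"tz": -0.45,"twist": 0},{"tx": 0,"ty": 0,"tz": -0.45,"twist": 0}]'

```text
t: 13.07
eef_pos: [0.6071, 0.1623, 0.177]
ee_rot: [-3.137, 0.003, -1.835]
force: [0.4, 0.2, -0.7]
width: 0.0009
gripper_force: 0.0
```

```bash
python3 m.py w5; python3 c.py c5
```

```text
13.0667 [0.6071 0.1623 0.177 ] [-3.1372  0.0034 -1.8351] [ 0.3686  0.1792 -0.6721] 0.0008607428369416649
wheel_hub [352.3  58.1] 0.98 [0.5478 0.0518 0.058 ]
red_lobe [281.4  57. ] 0.85 [0.6051 0.035  0.058 ]
pointer_tip [281.5  57.6] 0.63 [0.6041 0.037  0.068 ]
key_top [324.4 192.4] 0.55 [0.5998 0.1564 0.07  ]
pointer_tip -14.687771012234561 0.05819478653721308
red_lobe -16.328841626278397 0.05972221650957366
key_top 63.60314738560668 0.11685023965660395
scene [(array([329., 198.]), 0.72, array([0.599, 0.032, 0.058]))]
side [(array([298., 209.]), 0.56, array([0.616, 0.042, 0.058]))]
```

View pics/w5.png

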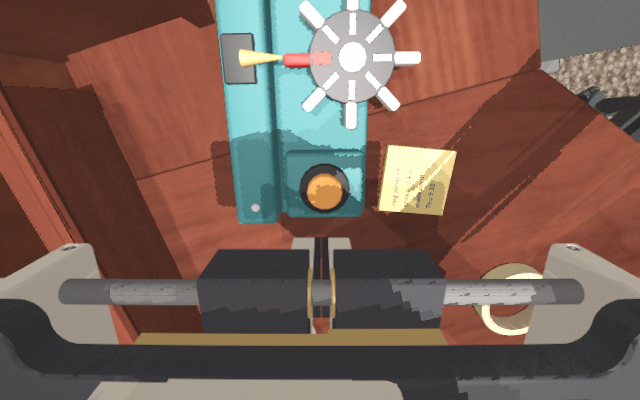

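View pics/c5.png

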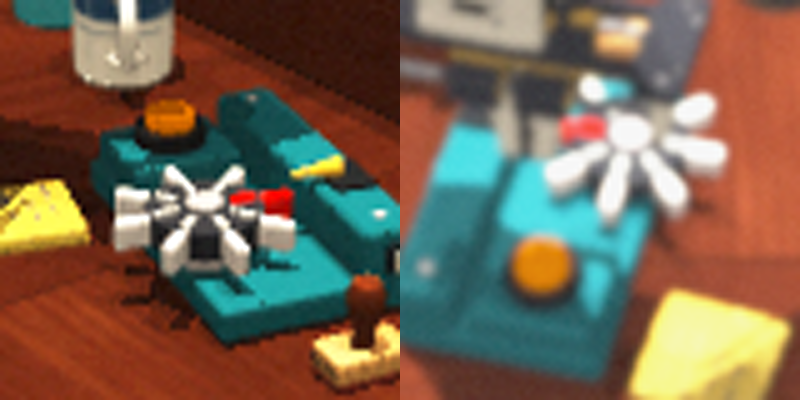

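The red lobe at (300,58) is at the pointer, the key at (325,190) is back up, and the neighbouring things are unmoved.

```bash
python3 -c "from station import *;print(job_done())"
```

```text
the job is handed in; nothing more can be done
None
```

I flicked the wheel four clicks clockwise so the red lobe rests at the pointer, then pressed the print key to its stop and let it come back up, and handed the job in at about 13 s.

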